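# Lay the drip dish, then stand the soy bottle on it

## Task

The blue soy dish is leaning in the front slot of the steel lid rack: take it out and lay it gently, open side up, in the middle of the terracotta tile, letting go only once it rests there. Then pick up the closed brown bottle and set it down just as gently, upright, in the middle of the dish, so that drips stay off the ledge. Do not disturb the stone cobek, the pestle, the yellow measuring cup or the lids in the rack.

Things in the scene. Friction and masses are not known exactly. Their poses are not given: they have to be found in the camera images.
- dish_mid (a point): centre of the loose blue ceramic dish, on its axis, 15 mm above its underside. Rim 116 mm across, flat underside 88, height 30, ~0.2 kg. Wall 5 mm thick, straight, flaring at 65 degrees to the underside; flat inner floor 6 mm above it, 82 mm across. z: out of the open side. It starts leaning back 27 degrees from upright, open side to the rack's front and up; x: up its slope to the rim's top; y: level
- bottle_mid (a point): centre of the loose brown glass bottle, on its axis, 75 mm above its base. It stands upright, 150 mm tall: body 56 mm across up to 92 mm, then shoulder and neck 27 mm across, closed black screw cap 30 mm across from 128 to 150 mm above the base. 0.3 to 0.5 kg. z axis: up
- tile_top (a point): centre of the top face of the fixed terracotta tile, 120 mm square, 10 mm thick, lying on the green ledge (the top face is 10 mm above the ledge). z axis: up.
- rack: fixed steel lid rack, 235 x 70 mm; origin on the ledge under its middle; x runs level from its front (tile side) to its back. Two rails 60 mm apart, 24 mm high, carry four pairs of wire posts leaning back 30 degrees, 42 mm apart, tops 77 mm above the ledge. Dish in the first slot, its rim's top 120 mm above the ledge; second slot empty; lids in the third and fourth. Two short stops before the dish
- lid_a: loose round steel lid, 140 mm across, with a black knob, leaning in the third slot of the rack; origin at the centre of its underside. Bystander.
- lid_b: loose lid like lid_a, in the fourth (last) slot. Bystander.
- cobek: grey stone mortar bowl, 170 mm across the rim, 56 mm high, 1.9 kg, at the back of the ledge; origin at the centre of its underside. Bystander.
- pestle: bent teak pestle, about 140 mm long and 38 mm thick, lying on the ledge between the robot and the rack; origin on the ledge under its middle. Bystander.
- cup: yellow plastic measuring cup, 84 mm across the rim, 78 mm tall, with a handle on its +y side; origin at the centre of its underside. It and the bottle may have changed places. Bystander.
Not all that is in view belongs to the job. Of the things like the part that bears tile_top, leave any that is black, red or turquoise; of the rest the larger one is meant.

How it is judged:
By the outcome, as a careful person would: the job done as asked, in the order asked, and still so for the second after the job is handed in, with the robot touching nothing.
It also fails if it takes over 58 s, if anything falls off the work surface, if the arm or the gripper's body presses on something with over 40 N, if the wrist force passes 120 N, or if a joint passes its speed limit or range.

## Robot

A 6-joint arm with a two-finger parallel gripper is mounted at the origin on the work surface. World frame = base frame: x ahead of the robot, y to its left, z up, the work surface at z = 0. Lengths are in m, angles in rad, forces in N, time in s.
With the tool pointing down it reaches from about 0.25 to 0.725 m from the base axis. Payload 4 kg.
Tool frame: the origin (TCP) lies midway between the tips of the shut fingers; the grasp point (between the pads) lies 19 mm behind it; z points along the fingers, y is the line along which they close (so a half turn about z gives the same grasp; the last joint's range is limited). The gripper opens to 85 mm and grips with 20 to 120 N. Pads are 22 mm wide; open, the fingers measure 114 mm over their backs; the gripper's body (76 mm by 85 mm) begins 54 mm behind the grasp point. The pads swing forward as they close: fully open they stand 13 mm farther back than shut.
Start: joints at [1.164, 0.241, 0.005, 1.335, 0, 1.571], TCP at [0.198, 0.459, 0.231] pointing down, gripper open.
Joint ranges: [-2.72, 2.72], [-1.05, 1.87], [-1.09, 1.28], [-1.99, 2.15], [-1.42, 1.44], [-3.14, 3.14]. Speed limits (rad/s): [2.79, 2.79, 3.14, 3.14, 3.14, 3.14].

## Interface

Orientations are given as a unit quaternion [x, y, z, w].
In Python, from workcell import bot gives the robot as it stands.
- The arm moves only by the tool play_rows, never from a script. Its argument "moves" is a list of rows, each a list of 3 entries, a list of its own where there are three numbers: the opening, from -1 (shut) to 1 (fully open), then the shift along the tool's x, y, z in cm, then the turn, a rotation vector about the tool's x, y, z in rad. A call has 1 to 12 rows; each row shifts and turns the commanded pose from where the row before left it, along the tool's axes as they then stand; what a row does not reach is not made up. A row lasts 1/12 s, in which the tool goes at most 41.7 mm and 7.16 degrees, less where a joint would pass 70% of its speed; a pose out of reach is approached as far as the arm can. A call is refused whole if a number of a shift passes 4.17 or a number of a turn 0.125, either way. A call with a gripper value outside its range is refused whole. The fingers move at their own pace and stop on an object; the grip force is fixed at half the most. Time passes only in rows, so rows that do not move let the fingers close. It gives the time, the measured TCP pose, the force and the opening at its end, in the units of the state.
- bot.get_obs(): the state, without advancing time (a new reading comes with each control period).
- bot.camera(name): name is "scene" or "side" or "wrist"; returns (picture, depth): 400x640x3 uint8, red, green, blue; 400x640 float32, m along the optical axis (not along the pixel's ray), 0 where there is no reading.
- bot.camera_info(name): a dict with "K" (3x3 intrinsics, pixels), "k1" (the pictures are not rectified: a ray, as slopes to the right and down, at radius r is drawn at 1 + k1 r^2 times it, then the intrinsics apply), "world_from_camera" (4x4, takes a point from camera to world coordinates); the wrist camera has in their place "T_tool_cam" (4x4, takes a point from camera to tool coordinates, whose origin is the TCP and whose axes are the flange's). Camera axes: x right, y up, looking along -z (the intrinsics and any distortion apply to the point x, -y, -z); pixel columns grow to the right and rows downward; lengths in m; the calibration is good to about 2 mm. A picture is of the moment at which its call begins: read the wrist's pose just before it. camera_info takes no time and is no camera call.
- bot.job_done(): hands the job in, once; it reports no verdict.
The state is a dict: "clock": time; "joint_pos": joint angles; "joint_vel": joint speeds; "tau": joint torques, N m; "eef_pos": TCP position; "tool_rot": TCP orientation; "ft_force": force on the tool from outside, world axes, zero at the start; "ft_torque": the same for the moment, N m; "grip_width": finger opening in m.
Only numpy, scipy, OpenCV 4.12 (cv2) and the standard library are available. Lean on these libraries where they do the work, as an engineer would, in place of code of your own. Each camera call takes 0.05 s, during which the arm holds its last target. There are 200 camera calls.

## Working session

There is one attempt and no reset: what is moved stays moved. The work goes in short steps, Python scripts to look and compute and a tool call to move; the robot and the scene stay as the last step left them, time stands still between calls to the robot, and variables do not carry over. Pictures are saved under pics/ and viewed, on a budget of 10 in all, crops included, one or two more only if the job needs it, and the job is handed in when it is done.

Besides the shell and the picture viewer there is one more tool, called as a command line: name --argument value ..., lists and objects as JSON in quotes. play_rows: Moves the arm, as the interface text tells. Its arguments: {"type":"object","properties":{"moves":{"type":"array"}},"required":["moves"]}

```bash
mkdir -p pics; ls; cat > h.py <<'E'
import numpy as np, cv2
from workcell import bot
from scipy.spatial.transform import Rotation as R
def grab(n):
    o=bot.get_obs(); im,d=bot.camera(n); ci=bot.camera_info(n)
    if 'world_from_camera' in ci: T=np.array(ci['world_from_camera'])
    else:
        W=np.eye(4); W[:3,:3]=R.from_quat(o['tool_rot']).as_matrix(); W[:3,3]=o['eef_pos']; T=W@np.array(ci['T_tool_cam'])
    return im,d,np.array(ci['K']),ci['k1'],T
def cloud(d,K,k1,T):
    v,u=np.mgrid[:d.shape[0],:d.shape[1]].astype(float)
    a=(u-K[0,2])/K[0,0]; b=(v-K[1,2])/K[1,1]; x,y=a.copy(),b.copy()
    for _ in range(8):
        s=1+k1*(x*x+y*y); x,y=a/s,b/s
    P=np.stack([x*d,-y*d,-d],-1)
    W=P@T[:3,:3].T+T[:3,3]; W[d<=0]=np.nan
    return W
def save(n,im): cv2.imwrite(f'pics/{n}.png',im[...,::-1])
E
python3 - <<'E'
from h import *
print(bot.get_obs())
for n in('scene','side'):
    im,d,K,k1,T=grab(n); save(n,im); np.savez(n,im=im,W=cloud(d,K,k1,T)); print(n,T[:3,3],(d>0).mean(),k1,K[0,0])
E
```

```text
pics
{'clock': 0.0, 'joint_pos': array([ 1.16403264e+00,  2.41412148e-01,  3.73141481e-03,  1.33516856e+00,
       -1.84965709e-05,  1.57080090e+00]), 'joint_vel': array([-0.000804  , -0.0012245 , -0.00054198,  0.00076421, -0.00033619,
       -0.00015418]), 'tau': array([-1.95338739e-04, -3.72320831e+01,  2.52406561e+01,  1.71392545e-02,
       -1.91617960e-04,  8.25972357e-07]), 'eef_pos': array([0.19758094, 0.45863489, 0.23041609]), 'tool_rot': array([ 2.01984740e-01,  9.79388131e-01, -1.00719666e-03, -1.98272160e-04]), 'ft_force': array([-0.43091347, -0.9052015 , -0.7636475 ]), 'ft_torque': array([-0.0236595 , -0.02482005,  0.00738722]), 'grip_width': 0.08561581019247111}
scene [1.23000085 0.61049075 1.00536345] 0.99600390625 0.05907672910408788 517.2008244307312
side [ 0.40053016 -0.93089058  1.05113462] 0.99589453125 0.0016694285754349943 438.7201707882545
```

View pics/scene.png

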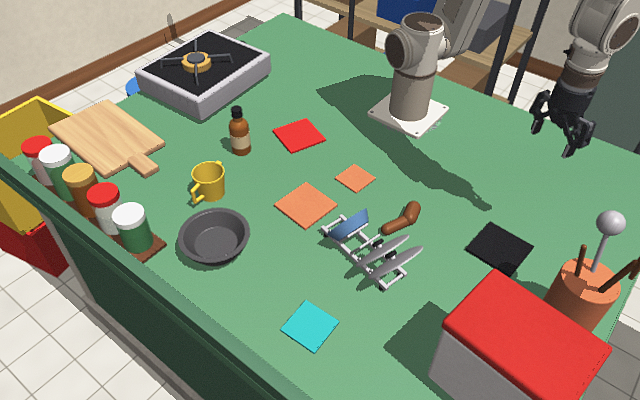

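View pics/side.png

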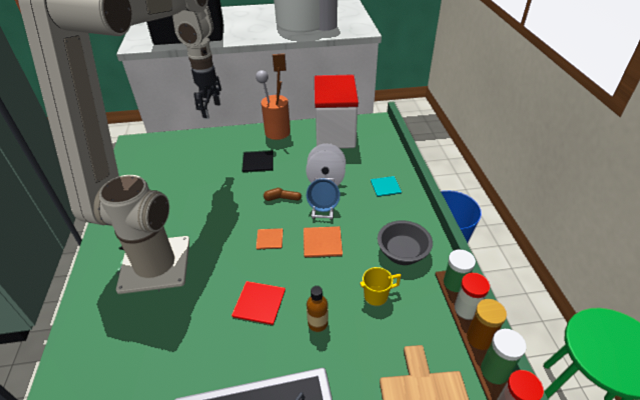

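Tile candidates in the scene image are red (299,135), small terracotta (355,178), large terracotta (306,205), black (500,248) and turquoise (310,326). Red, black and turquoise are excluded, so the larger terracotta one at (306,205) is meant. I'll measure it and confirm in a crop.

```bash
python3 - <<'E'
from h import *
for n,roi in (('scene',{'tileL':(270,178,342,232),'tileS':(333,162,378,195),'dish':(322,203,372,245),'bottle':(225,100,255,158),'red':(270,115,330,155),'rack':(318,200,430,292)}),('side',{'tileL':(300,222,346,260),'tileS':(252,225,288,252),'dish':(304,176,342,217),'bottle':(303,284,332,334),'rack':(300,140,350,225)})):
    f=np.load(n+'.npz'); im,W=f['im'],f['W']; hsv=cv2.cvtColor(im,cv2.COLOR_RGB2HSV); H,S,V=[hsv[...,i].astype(int) for i in range(3)]
    for k,(a,b,c,d) in roi.items():
        m=np.zeros(H.shape,bool); m[b:d,a:c]=1
        if 'tile' in k: m&=(H<16)&(S>120)&(V>150)
        elif k=='dish': m&=(H>95)&(H<125)&(S>70)
        elif k=='bottle': m&=~((H>50)&(H<90)); m&=W[...,2]>.01
        elif k=='rack': m&=~((H>50)&(H<90)); m&=W[...,2]>.012
        P=W[m]; P=P[~np.isnan(P[:,0])]
        print(n,k,len(P),'med',np.median(P,0).round(4),'lo',np.percentile(P,1,axis=0).round(4),'hi',np.percentile(P,99,axis=0).round(4))
        if 'tile' in k:
            r=cv2.minAreaRect((P[:,:2]*1000).astype(np.float32)); print('  rect',r)
        if k=='bottle':
            for z0,z1 in((.02,.09),(.13,.15)):
                q=P[(P[:,2]>z0)&(P[:,2]<z1)]; print('   ring',z0,len(q),q.mean(0).round(4),q.min(0).round(4),q.max(0).round(4))
        if k=='dish':
            q=P-P.mean(0); u,s,vt=np.linalg.svd(q,full_matrices=False); print('  normal',vt[2].round(3),'sd',s/np.sqrt(len(q)))
    g=W[150:330,150:450].reshape(-1,3); 
    mm=((H>55)&(H<85)&(S>60))[150:330,150:450].ravel(); print('ledge z',np.nanmedian(g[mm,2]))
    if n=='scene':
        c1=cv2.resize(im[120:300,250:450],(800,720))[:600]; save('crop1',c1)
E
```

```text
scene tileL 1564 med [0.522  0.0146 0.0099] lo [ 0.3903 -0.049   0.0039] hi [0.5813 0.072  0.0148]
  rect ((479.70648193359375, 13.83194351196289), (122.33909606933594, 202.90235900878906), 85.43749237060547)
scene tileS 609 med [0.3549 0.053  0.0069] lo [0.3118 0.0099 0.0016] hi [0.3956 0.0935 0.0123]
  rect ((353.21075439453125, 51.38935852050781), (82.10985565185547, 84.69561767578125), 82.49760437011719)
scene dish 551 med [0.5718 0.186  0.0962] lo [0.5127 0.1463 0.0476] hi [0.5977 0.2042 0.1176]
  normal [ 0.366  0.911 -0.191] sd [0.02850669 0.01259988 0.00789643]
scene bottle 767 med [ 0.4765 -0.265   0.08  ] lo [ 0.345  -0.4577  0.0125] hi [ 0.4926 -0.2499  0.1513]
   ring 0.02 385 [ 0.4742 -0.2684  0.0556] [ 0.3375 -0.4632  0.0201] [ 0.4942 -0.2467  0.09  ]
   ring 0.13 76 [ 0.47   -0.2731  0.1428] [ 0.4528 -0.2903  0.1301] [ 0.4807 -0.2623  0.1498]
scene red 2388 med [ 0.3073 -0.1881  0.0029] lo [ 0.1875 -0.3102 -0.0046] hi [ 0.4097 -0.0829  0.0144]
scene rack 2991 med [0.5716 0.2508 0.0744] lo [0.3621 0.0678 0.0131] hi [0.6412 0.3546 0.1353]
ledge z -0.00034023307687347515

[... 284 characters left out ...]
 0.0914 0.0137]
  rect ((352.0122375488281, 50.44490432739258), (85.86024475097656, 83.60147857666016), 84.2131576538086)
side dish 862 med [0.5455 0.1735 0.0572] lo [0.4927 0.1294 0.0025] hi [0.5949 0.1992 0.115 ]
  normal [-0.196 -0.853  0.485] sd [0.02870723 0.02819766 0.01085781]
side bottle 732 med [ 0.4635 -0.297   0.0946] lo [ 0.4389 -0.3092  0.012 ] hi [ 0.4895 -0.2709  0.1534]
   ring 0.02 302 [ 0.4631 -0.302   0.0554] [ 0.4379 -0.3108  0.0202] [ 0.4897 -0.2792  0.0899]
   ring 0.13 64 [ 0.4645 -0.2896  0.1413] [ 0.4508 -0.2954  0.1302] [ 0.478  -0.2703  0.1498]
side rack 2365 med [0.5641 0.2619 0.0776] lo [0.4952 0.1065 0.0177] hi [0.6857 0.5111 0.1368]
ledge z 0.001534026030893365
```

View pics/crop1.png

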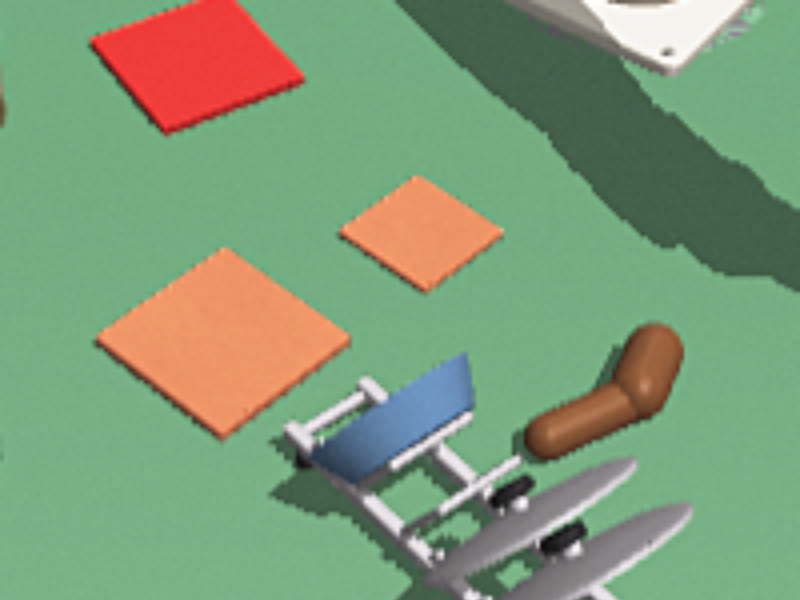

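The crop shows the large terracotta tile centred at (223,342), clearly larger than the small one at (420,235), so it is the target. The dish leans in the first slot just behind it.

```bash
python3 - <<'E'
from h import *
print(np.array(bot.camera_info('wrist')['T_tool_cam']).round(3), bot.camera_info('wrist')['K'][0])
for n,(a,b,c,d) in (('scene',(310,195,430,295)),('side',(295,140,350,230))):
    f=np.load(n+'.npz'); im,W=f['im'],f['W']; hsv=cv2.cvtColor(im,cv2.COLOR_RGB2HSV); S,V=hsv[...,1],hsv[...,2]
    m=(S<40)&(V>60); z=W[...,2]
    mm=np.zeros_like(m); mm[b:d,a:c]=1
    m&=mm&(z>.012)&(z<.035); P=W[m]; P=P[(P[:,1]<.42)&(P[:,0]>.48)]
    if len(P)>20: print(n,len(P),cv2.minAreaRect((P[:,:2]*1000).astype(np.float32)),P.min(0),P.max(0))
E
```

```text
[[ 0.001  0.946  0.325  0.083]
 [ 1.    -0.001  0.    -0.001]
 [ 0.     0.325 -0.946 -0.142]
 [ 0.     0.     0.     1.   ]] [297.96126616   0.         319.18393544]
scene 675 ((557.5196533203125, 217.50244140625), (237.57858276367188, 72.93582153320312), 77.0962142944336) [0.49960051 0.09787908 0.01226001] [0.61807582 0.33927683 0.03498678]
side 94 ((534.41943359375, 116.90586853027344), (33.00104904174805, 67.81687927246094), 79.6345443725586) [0.49973242 0.09457361 0.01219402] [0.56966475 0.1387011  0.03400322]
```

play_rows --moves '[[1, [-3.2, -1.8, -0.2], [0, 0, 0]], [1, [-3.2, -1.8, -0.2], [0, 0, 0]], [1, [-3.2, -1.8, -0.2], [0, 0, 0]], [1, [-3.2, -1.8, -0.2], [0, 0, 0]], [1, [-3.2, -1.8, -0.2], [0, 0, 0]], [1, [-3.2, -1.8, -0.2], [0, 0, 0]], [1, [-3.2, -1.8, -0.2], [0, 0, 0]], [1, [-3.2, -1.8, -0.2], [0, 0, 0]], [1, [-3.2, -1.8, -0.2], [0, 0, 0]], [1, [-3.2, -1.8, -0.2], [0, 0, 0]], [1, [-3.2, -1.8, -0.2], [0, 0, 0]], [1, [-3.2, -1.8, -0.2], [0, 0, 0]]]'

```text
clock: 1.1
eef_pos: [0.4655, 0.1071, 0.2551]
tool_rot: [0.202, 0.979, -0.0, -0.0]
ft_force: [1.0, 0.5, 0.1]
grip_width: 0.0851
```

play_rows --moves '[[1, [-2, 0, 0], [0, 0, -0.09]], [1, [-2, 0, 0], [0, 0, -0.09]], [1, [-2, 0, 0], [-0.11, 0, 0]], [1, [-2, 0, 0], [-0.11, 0, 0]], [1, [0, 0, 0], [-0.11, 0, 0]], [1, [0, 0, 0], [-0.11, 0, 0]], [1, [0, 0, 0], [-0.11, 0, 0]], [1, [0, 0, 0], [-0.11, 0, 0]], [1, [0, 0, 0], [0, 0, 0]], [1, [0, 0, 0], [0, 0, 0]]]'

```text
clock: 1.93
eef_pos: [0.5407, 0.0844, 0.2538]
tool_rot: [0.109, 0.94, 0.321, 0.035]
ft_force: [-1.1, -0.1, -0.4]
grip_width: 0.0853
```

```bash
cat >> h.py <<'E'
b=np.array([.223,.975,0]); l=np.array([.975,-.223,0]); C=np.array([.5575,.2175,0])
E
python3 - <<'E'
from h import *
o=bot.get_obs(); print(o['eef_pos'],o['joint_pos'].round(3)); M=R.from_quat(o['tool_rot']).as_matrix(); print(M.round(3))
im,d,K,k1,T=grab('wrist'); W=cloud(d,K,k1,T); save('w1',im); np.savez('wrist',im=im,W=W)
for n in('scene','side','wrist'):
    f=np.load(n+'.npz'); im,W=f['im'],f['W']; hsv=cv2.cvtColor(im,cv2.COLOR_RGB2HSV); H,S,V=[hsv[...,i].astype(int) for i in range(3)]
    m=(H>95)&(H<125)&(S>60); Q=W-C; s=Q@b; t=Q@l
    m&=(abs(s)<.16)&(abs(t)<.09)&(W[...,2]>.01)
    P=np.stack([s[m],t[m],W[...,2][m]],1)*1000
    print(n,len(P),'min',P.min(0).round(1),'max',P.max(0).round(1))
    for z in range(20,130,10):
        q=P[(P[:,2]>z)&(P[:,2]<=z+10)]
        if len(q): print(z,len(q),'s',np.percentile(q[:,0],[1,50,99]).round(1),'t',np.percentile(q[:,1],[1,50,99]).round(1))
E
```

```text
[0.54071677 0.08444162 0.25378577] [-0.191  0.274 -0.059  1.212  0.658  0.049]
[[-0.974  0.182  0.136]
 [ 0.228  0.77   0.596]
 [ 0.004  0.612 -0.791]]
scene 555 min [-78.2 -44.3  20.9] max [ 85.6  56.4 119.1]
20 1 s [-78.2 -78.2 -78.2] t [34.1 34.1 34.1]
30 2 s [-46.6 -46.  -45.4] t [24.3 28.4 32.4]
40 7 s [-71.  -49.9 -40.3] t [41.3 45.5 49.9]
50 20 s [-64.5 -47.8 -33.8] t [-23.   45.9  52.4]
60 37 s [-61.3 -40.5 -28. ] t [-3.9 45.5 54.6]
70 43 s [-56.2 -34.7 -23.4] t [-17.4  42.9  55.7]
80 81 s [-51.5 -29.  -17.7] t [-36.9  35.9  53.8]
90 147 s [-45.  -23.1  17.6] t [-38.8  15.3  48.1]
100 140 s [-41.7 -28.6 -19.1] t [-40.    7.2  39.5]
110 77 s [-37.  -31.7 -25.3] t [-28.5   2.2  29.6]
side 854 min [-91.5 -53.8  19.3] max [ 18.1  54.5 120.5]
20 111 s [-91.2 -71.2 -52. ] t [-25.9   1.9  27.6]
30 112 s [-86.4 -56.8 -46. ] t [-39.2  -3.7  38.4]
40 117 s [-78.3 -50.4 -38.3] t [-46.5  -0.5  48. ]
50 110 s [-74.3 -44.2 -31.9] t [-50.   -1.1  51. ]
60 101 s [-65.9 -39.  -28.4] t [-53.5  -5.1  50.8]
70 103 s [-60.8 -32.6  15.4] t [-53.5  -1.5  54.2]
80 85 s [-55.5 -28.8 -18.4] t [-53.6  -2.5  50.9]
90 50 s [-53.7 -30.6 -18.5] t [-50.4  -4.1  48.4]
100 36 s [-46.6 -35.6 -25.8] t [-39.8  -1.8  41.8]
110 27 s [-44.5 -35.4 -31.1] t [-32.2  -4.4  34.4]
120 1 s [-33.4 -33.4 -33.4] t [2.2 2.2 2.2]
wrist 6642 min [-91.6 -56.7  18.9] max [ 25.8  56.3 119.6]
20 1209 s [-90.6 -74.3 -58.2] t [-26.4   0.7  27.6]
30 922 s [-84.7 -60.  -51.9] t [-41.    1.5  41.2]
40 878 s [-79.4 -51.8 -46.3] t [-48.2  -0.2  48. ]
50 862 s [-73.8 -45.7 -40.9] t [-53.4   0.1  52.4]
60 808 s [-67.9 -40.  -35.4] t [-55.6   0.4  54.7]
70 728 s [-62.7 -34.4 -30. ] t [-55.7   2.1  54.3]
80 580 s [-57.4 -29.4 -24.4] t [-53.7   3.2  52.6]
90 238 s [-52.3 -40.9 -23.2] t [-49.8  10.   48.5]
100 178 s [-47.2 -42.2 -29. ] t [-44.   10.7  41.8]
110 234 s [-41.6 -37.9 -35. ] t [-30.7  -2.2  28.4]
```

View pics/w1.png

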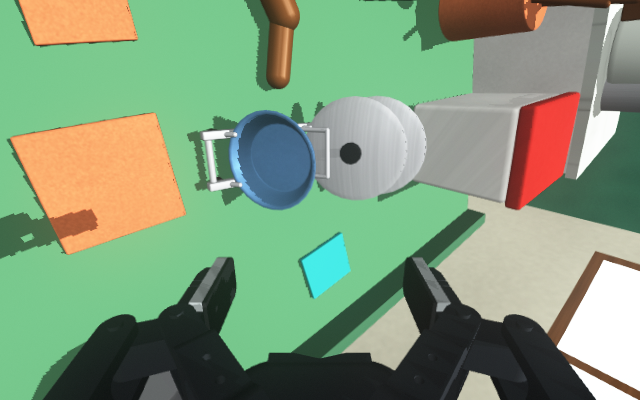

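Wrist view: the blue dish is at (272,158), centred between the posts, with the tile at (100,180) and the lids at (360,150). I'll approach along the top wall.

play_rows --moves '[[0, [0.7, -0.45, 1.5], [0, 0, 0]], [0, [0.7, -0.45, 1.5], [0, 0, 0]], [0, [0, 0, 1.5], [0, 0, 0]], [0, [0, 0, 1.5], [0, 0, 0]], [0, [0, 0, 1.5], [0, 0, 0]], [0, [0, 0, 1.5], [0, 0, 0]], [0, [0, 0, 1.5], [0, 0, 0]], [0, [0, 0, 1.0], [0, 0, 0]], [0, [0, 0, 0], [0, 0, 0]], [0, [0, 0, 0], [0, 0, 0]], [0, [0, 0, 0], [0, 0, 0]]]'

```text
clock: 2.9
eef_pos: [0.5426, 0.1513, 0.1601]
tool_rot: [0.106, 0.94, 0.322, 0.037]
ft_force: [0.1, -1.1, 0.7]
grip_width: 0.0426
```

```bash
python3 - <<'E'
from h import *
o=bot.get_obs(); p=o['eef_pos']; M=R.from_quat(o['tool_rot']).as_matrix(); Q=p-C; print('tcp s,t,z',Q@b,Q@l,p[2],o['grip_width'], 'toolz',M[:,2]@b,M[:,2]@l,M[2,2])
im,d,K,k1,T=grab('wrist'); W=cloud(d,K,k1,T); save('w2',im)
hsv=cv2.cvtColor(im,cv2.COLOR_RGB2HSV); H,S,V=[hsv[...,i].astype(int) for i in range(3)]
Q=W-C; s=Q@b; t=Q@l; m=(H>95)&(H<125)&(S>60)&(abs(s)<.16)&(abs(t)<.09)&(W[...,2]>.01)
L=(W-p)@M*1000  # tool frame
P=np.stack([s[m],t[m],W[...,2][m]],1)*1000; G=L[m]
print(P.min(0),P.max(0))
k=P[:,2]>85
print('tool x of dish range',np.percentile(G[:,0],[.5,99.5]))
for x in range(-30,40,10):
    g=G[k&(abs(G[:,0]-x)<4)]
    if len(g)>5: print(x,len(g),'y',np.percentile(g[:,1],[2,50,98]).round(1),'z',np.percentile(g[:,2],[2,50,98]).round(1))
v=np.argsort(G[:,2])[:15]; print(G[v].round(1)[::3])
E
```

```text
tcp s,t,z -0.06783723179873147 0.00019800825083480196 0.16005374129302705 0.04256496498817663 toolz 0.6130889840405982 0.0017899128852904363 -0.7900960123649725
[-116.43121653  -56.91600199   15.790567  ] [ 29.5338909   55.05135716 238.09738759]
tool x of dish range [-49.66521564  55.3202637 ]
-30 180 y [-18.3 -13.8  -8.4] z [55.5 65.2 82.4]
-20 173 y [-13.8  -8.9  -3.8] z [53.3 67.9 84.1]
-10 180 y [-14.   -6.4  -0.8] z [52.  75.6 83.9]
0 177 y [-21.9  -7.2  -0.1] z [-4.5 79.9 84. ]
10 198 y [-35.2  -5.2   8.3] z [-87.2  53.6  83.8]
20 136 y [-14.3  -5.3  12.8] z [-86.   55.   83.8]
30 122 y [-14.   -9.7  -6. ] z [54.  56.4 82.7]
[[ 11.5   7.9 -89.4]
 [ 16.4  14.2 -87.8]
 [ 10.9   6.1 -86.8]
 [ 10.4   8.7 -86.7]
 [ 10.6   6.9 -86.3]]
```

View pics/w2.png

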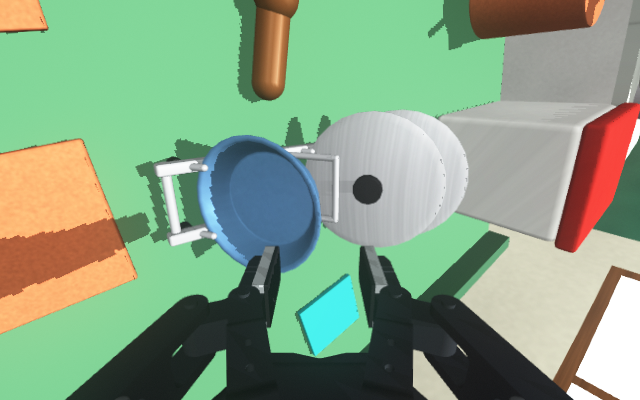

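The fingers straddle the rim's top edge at about (318,210). The wall sits 3 mm toward −y and the rim 51 mm ahead.

play_rows --moves '[[0, [0.1, -0.3, 1.4], [0, 0, 0]], [0, [0, 0, 1.4], [0, 0, 0]], [0, [0, 0, 1.0], [0, 0, 0]], [0, [0, 0, 1.0], [0, 0, 0]], [0, [0, 0, 1.0], [0, 0, 0]], [0, [0, 0, 1.0], [0, 0, 0]], [0, [0, 0, 0.6], [0, 0, 0]], [0, [0, 0, 0], [0, 0, 0]], [0, [0, 0, 0], [0, 0, 0]]]'

```text
clock: 3.7
eef_pos: [0.5509, 0.1927, 0.099]
tool_rot: [0.107, 0.94, 0.322, 0.037]
ft_force: [0.8, 1.0, -0.1]
grip_width: 0.0427
```

```bash
python3 - <<'E'
from h import *
im,*_=grab('wrist'); im2,*_=grab('side'); save('w3',np.hstack([im[100:400,120:520], cv2.resize(im2[140:240,260:390],(390,300))]))
E
```

```text
(no output)
```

View pics/w3.png

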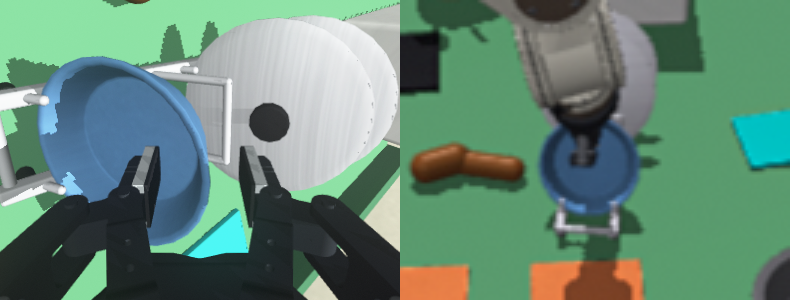

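One finger is inside the dish and the other behind its wall (left crop, (145,170) and (255,170)). Closing.

play_rows --moves '[[-0.4, [0, 0, 0], [0, 0, 0]], [-0.5, [0, 0, 0], [0, 0, 0]], [-0.6, [0, 0, 0], [0, 0, 0]], [-0.7, [0, 0, 0], [0, 0, 0]], [-0.8, [0, 0, 0], [0, 0, 0]], [-1, [0, 0, 0], [0, 0, 0]], [-1, [0, 0, 0], [0, 0, 0]], [-1, [0, 0, 0], [0, 0, 0]], [-1, [0, 0, 0], [0, 0, 0]]]'

```text
clock: 4.55
eef_pos: [0.5515, 0.1929, 0.1006]
tool_rot: [0.107, 0.94, 0.323, 0.038]
ft_force: [-1.9, -2.6, 9.8]
grip_width: 0.0031
```

play_rows --moves '[[-1, [0, 0.3, -0.4], [0, 0, 0]], [-1, [0, 0.3, -0.4], [0, 0, 0]], [-1, [0, 0.3, -0.4], [0, 0, 0]], [-1, [0, 0.3, -0.4], [0, 0, 0]], [-1, [0, 0.3, -0.4], [0, 0, 0]], [-1, [0, 0.3, -0.4], [0, 0, 0]], [-1, [0, 0.3, -0.4], [0, 0, 0]], [-1, [0, 0.3, -0.4], [0, 0, 0]], [-1, [0, 0, 0], [0, 0, 0]]]'

```text
clock: 5.3
eef_pos: [0.5514, 0.1921, 0.1402]
tool_rot: [0.107, 0.94, 0.322, 0.038]
ft_force: [1.2, 0.1, -2.3]
grip_width: 0.0028
```

```bash
python3 - <<'E'
from h import *
o=bot.get_obs(); print(o['ft_force'],o['ft_torque'],o['grip_width'])
im,*_=grab('wrist'); im2,*_=grab('side'); save('w4',np.hstack([im[100:400,120:520], cv2.resize(im2[140:240,260:390],(390,300))]))
E
```

```text
[ 1.18272067  0.10406776 -2.33332343] [-0.80503653  0.12453057 -0.03368648] 0.0027955772242929575
```

View pics/w4.png

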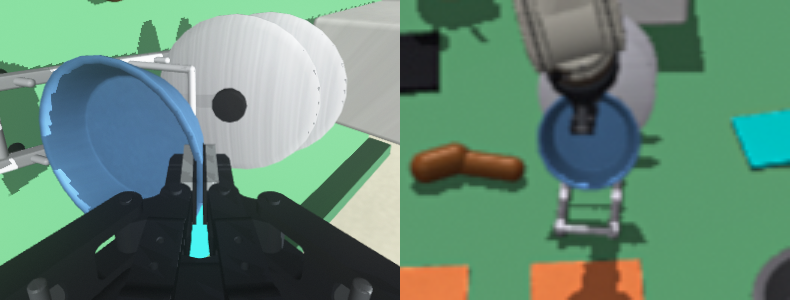

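The dish is held and clear, and the rack and lids look unchanged. I'll raise it, then turn it level.

play_rows --moves '[[-1, [0, 0.6, -0.8], [0, 0, 0]], [-1, [0, 0.6, -0.8], [0, 0, 0]], [-1, [0, 0.6, -0.8], [0, 0, 0]], [-1, [0, 0.6, -0.8], [0, 0, 0]], [-1, [0, 0.6, -0.8], [0, 0, 0]], [-1, [0, 0.6, -0.8], [0, 0, 0]], [-1, [0, 0.6, -0.8], [0, 0, 0]], [-1, [0, 0.6, -0.8], [0, 0, 0]], [-1, [0, -0.8, -0.6], [0, 0, 0]], [-1, [0, -1.2, -0.9], [0, 0, 0]], [-1, [0, -1.2, -0.9], [0, 0, 0]], [-1, [0, -1.2, -0.9], [0, 0, 0]]]'

```text
clock: 6.4
eef_pos: [0.537, 0.1362, 0.2166]
tool_rot: [0.107, 0.94, 0.322, 0.036]
ft_force: [0.6, 0.3, -1.7]
grip_width: 0.0027
```

play_rows --moves '[[-1, [0, 0, 0], [0.06, 0, 0]], [-1, [0, 0, 0], [0.1, 0, 0]], [-1, [0, 0, 0], [0.1, 0, 0]], [-1, [0, 0, 0], [0.1, 0, 0]], [-1, [0, 0, 0], [0.1, 0, 0]], [-1, [0, 0, 0], [0.1, 0, 0]], [-1, [0, 0, 0], [0.1, 0, 0]], [-1, [0, 0, 0], [0.1, 0, 0]], [-1, [0, 0, 0], [0.1, 0, 0]], [-1, [0, 0, 0], [0.1, 0, 0]], [-1, [0, 0, 0], [0.1, 0, 0]], [-1, [0, 0, 0], [0.04, 0, 0]]]'

```text
clock: 7.4
eef_pos: [0.5374, 0.1388, 0.2153]
tool_rot: [0.109, 0.969, -0.219, -0.027]
ft_force: [0.7, 0.6, -2.9]
grip_width: 0.0029
```

```bash
cat > meas.py <<'E'
from h import *
o=bot.get_obs(); p=o['eef_pos']; M=R.from_quat(o['tool_rot']).as_matrix(); print('tcp',p.round(4),'ft',o['ft_force'].round(1),o['grip_width'],'j',o['joint_pos'].round(2)); print(M.round(3))
def run(n):
    im,d,K,k1,T=grab(n); W=cloud(d,K,k1,T)
    hsv=cv2.cvtColor(im,cv2.COLOR_RGB2HSV); H,S,V=[hsv[...,i].astype(int) for i in range(3)]
    m=((H>95)&(H<125)&(S>60)&(np.linalg.norm(W-p,axis=-1)<.14)).astype(np.uint8)
    m=cv2.morphologyEx(m,cv2.MORPH_OPEN,np.ones((3,3)))
    k,lab,st,_=cv2.connectedComponentsWithStats(m); i=1+st[1:,4].argmax(); m=lab==i
    P=W[m]
    # floor plane by ransac
    best=None; rng=np.random.default_rng(0)
    for _ in range(400):
        q=P[rng.choice(len(P),3,False)]; nn=np.cross(q[1]-q[0],q[2]-q[0]); nn/=np.linalg.norm(nn)+1e-12
        inl=abs((P-q[0])@nn)<.002
        if best is None or inl.sum()>best.sum(): best=inl
    c=P[best].mean(0); nn=np.linalg.svd(P[best]-c,full_matrices=False)[2][2]; nn*=np.sign(nn[2])
    h=(P-c)@nn; print(n,'floor n',nn.round(3),'frac',best.mean().round(2),'c',c.round(4),'tilt deg along b',np.degrees(nn@b).round(1),'l',np.degrees(nn@l).round(1))
    rim=P[h>.019]; e1=np.cross([0,1,0],nn); e1/=np.linalg.norm(e1); e2=np.cross(nn,e1)
    A=np.c_[rim@e1,rim@e2]; 
    def circ(A):
        s=np.linalg.lstsq(np.c_[2*A,np.ones(len(A))],(A**2).sum(1),rcond=None)[0]; return s[:2],np.sqrt(s[2]+s[0]**2+s[1]**2)
    cc,r=circ(A); ctr=e1*cc[0]+e2*cc[1]+nn*(c@nn); print('  rim circle r',r.round(4),'n',len(rim),'maxh',np.percentile(h,99).round(4),'axis at floor',ctr.round(4),'in tool',((ctr-p)@M).round(4))
    pl=(H<16)&(S>120)&(V>120)&(abs(W[...,2]-.01)<.006)&(np.hypot(W[...,0]-.52,W[...,1]-.012)<.1)
    if pl.sum()>200: print('  tile rect',cv2.minAreaRect((W[pl][:,:2]*1000).astype(np.float32)),'z',np.median(W[pl][:,2]))
    return im
if __name__=='__main__':
    import sys
    for n in sys.argv[2:]: im=run(n); save(sys.argv[1]+n,im)
E
python3 meas.py a wrist side
```

```text
tcp [0.5374 0.1388 0.2153] ft [ 0.7  0.6 -2.9] 0.002890346712647905 j [ 0.44  0.58  0.39  1.67 -0.34  0.71]
[[-0.975  0.199 -0.099]
 [ 0.223  0.881 -0.418]
 [ 0.004 -0.43  -0.903]]
wrist floor n [0.015 0.004 1.   ] frac 0.48 c [0.5245 0.0899 0.2103] tilt deg along b 0.4 l 0.8
  rim circle r 0.0527 n 4813 maxh 0.0524 axis at floor [0.5263 0.0938 0.2103] in tool [ 0.0008 -0.0397  0.0244]
  tile rect ((519.2955322265625, 7.6567840576171875), (121.38314819335938, 119.00509643554688), 84.01490020751953) z 0.009772144752023315
side floor n [0.015 0.02  1.   ] frac 0.32 c [0.5285 0.1026 0.2107] tilt deg along b 1.3 l 0.6
  rim circle r 0.0539 n 157 maxh 0.0252 axis at floor [0.5274 0.0935 0.2109] in tool [-0.0004 -0.04    0.0239]
  tile rect ((518.5309448242188, 8.571392059326172), (123.67060852050781, 114.85128021240234), 84.05406188964844) z 0.01127338623000762
```

Both views put the dish level to about 1°, with its axis at (0.527,0.0935). The tile centre is (0.5195,0.0085). Moving over it, leaving 4 cm to go.

play_rows --moves '[[-1, [-0.12, -0.1, 1.2], [0, 0, 0]], [-1, [-0.12, -0.1, 2.0], [0, 0, 0]], [-1, [-0.12, -0.1, 2.0], [0, 0, 0]], [-1, [-0.12, -0.1, 2.0], [0, 0, 0]], [-1, [-0.12, -0.1, 2.0], [0, 0, 0]], [-1, [-0.12, -0.1, 2.0], [0, 0, 0]], [-1, [-0.12, -0.1, 2.0], [0, 0, 0]], [-1, [-0.12, -0.1, 2.0], [0, 0, 0]], [-1, [-0.12, -0.1, 1.6], [0, 0, 0]], [-1, [-0.17, -0.1, 0.8], [-0.008, -0.012, 0.006]], [-1, [0, 0, 0], [0, 0, 0]], [-1, [0, 0, 0], [0, 0, 0]]]'

```text
clock: 8.5
eef_pos: [0.5306, 0.0515, 0.0629]
tool_rot: [0.113, 0.97, -0.213, -0.018]
ft_force: [0.6, -0.1, -1.3]
grip_width: 0.0032
```

```bash
python3 meas.py b wrist side scene
```

```text
tcp [0.5306 0.0515 0.0629] ft [ 0.6 -0.1 -1.3] 0.003156898899482935 j [ 0.31  0.59  0.    1.2  -0.37  0.58]
[[-0.974  0.212 -0.084]
 [ 0.227  0.884 -0.41 ]
 [-0.012 -0.418 -0.908]]
wrist floor n [-0.006 -0.     1.   ] frac 0.5 c [0.5177 0.002  0.0573] tilt deg along b -0.1 l -0.3
  rim circle r 0.053 n 4413 maxh 0.0596 axis at floor [0.5198 0.0065 0.0573] in tool [ 0.0004 -0.0397  0.0244]
  tile rect ((519.532470703125, 7.752906799316406), (119.98780059814453, 119.62085723876953), 84.02436828613281) z 0.00972451001744759
side floor n [-0.026  0.     1.   ] frac 0.37 c [0.5217 0.0151 0.0598] tilt deg along b -0.3 l -1.4
  rim circle r 0.0532 n 131 maxh 0.0267 axis at floor [0.5223 0.0072 0.0598] in tool [-0.0019 -0.0396  0.0216]
  tile rect ((518.267578125, 3.8829193115234375), (113.50540924072266, 116.95700073242188), 82.68611907958984) z 0.011126494527842534
scene floor n [-0.022 -0.005  1.   ] frac 0.36 c [ 5.239e-01 -1.000e-04  5.840e-02] tilt deg along b -0.6 l -1.1
  rim circle r 0.0526 n 155 maxh 0.0258 axis at floor [0.5231 0.0093 0.0585] in tool [-0.0022 -0.037   0.0219]
  tile rect ((527.78759765625, 9.623397827148438), (123.07257843017578, 104.52108001708984), 83.62044525146484) z 0.009913103396481882
```

Wrist view: tile centre (519.5,7.8) mm, dish axis (519.8,6.5) mm, level within 1°. Lowering gently.

play_rows --moves '[[-1, [0.05, 0.4, 0.8], [0.005, 0.008, -0.004]], [-1, [0, 0.4, 0.8], [0, 0, 0]], [-1, [0, 0.34, 0.72], [0, 0, 0]], [-1, [0, 0.21, 0.45], [0, 0, 0]], [-1, [0, 0.13, 0.27], [0, 0, 0]], [-1, [0, 0.04, 0.09], [0, 0, 0]], [-1, [0, 0.04, 0.09], [0, 0, 0]], [-1, [0, 0, 0], [0, 0, 0]], [-1, [0, 0, 0], [0, 0, 0]]]'

```text
clock: 9.4
eef_pos: [0.5313, 0.0533, 0.0272]
tool_rot: [0.111, 0.97, -0.216, -0.022]
ft_force: [0.5, -0.2, -1.2]
grip_width: 0.003
```

```bash
python3 meas.py c wrist
```

```text
tcp [0.5313 0.0533 0.0272] ft [ 0.5 -0.2 -1.2] 0.0030488145017533892 j [ 0.31  0.64 -0.02  1.14 -0.37  0.58]
[[-0.974  0.206 -0.091]
 [ 0.225  0.882 -0.413]
 [-0.005 -0.423 -0.906]]
wrist floor n [0.001 0.001 1.   ] frac 0.49 c [0.5186 0.0039 0.0219] tilt deg along b 0.1 l 0.1
  rim circle r 0.0524 n 4666 maxh 0.064 axis at floor [0.52   0.0078 0.0219] in tool [ 0.0008 -0.0402  0.0246]
  tile rect ((519.1282958984375, 7.935985565185547), (120.000732421875, 118.85660552978516), 83.96742248535156) z 0.009664350553499526
```

play_rows --moves '[[-1, [0, 0.06, 0.14], [0, 0, 0]], [-1, [0, 0.06, 0.14], [0, 0, 0]], [-1, [0, 0.04, 0.09], [0, 0, 0]], [-1, [0, 0.02, 0.05], [0, 0, 0]], [-1, [0, 0.02, 0.05], [0, 0, 0]], [-1, [0, 0, 0], [0, 0, 0]]]'

```text
clock: 9.95
eef_pos: [0.5309, 0.053, 0.0217]
tool_rot: [0.111, 0.97, -0.216, -0.022]
ft_force: [0.6, -0.1, -1.9]
grip_width: 0.0027
```

play_rows --moves '[[-1, [0, 0.02, 0.05], [0, 0, 0]], [-1, [0, 0.02, 0.05], [0, 0, 0]], [-1, [0, 0, 0], [0, 0, 0]]]'

```text
clock: 10.2
eef_pos: [0.5312, 0.0531, 0.0211]
tool_rot: [0.111, 0.97, -0.216, -0.022]
ft_force: [0.2, 1.2, 0.8]
grip_width: 0.0028
```

play_rows --moves '[[-1, [0, 0.02, 0.05], [0, 0, 0]], [-1, [0, 0, 0], [0, 0, 0]]]'

```text
clock: 10.37
eef_pos: [0.5312, 0.0531, 0.0208]
tool_rot: [0.111, 0.97, -0.216, -0.022]
ft_force: [-1.8, 1.7, 2.5]
grip_width: 0.0029
```

```bash
python3 meas.py d wrist side
```

```text
tcp [0.5312 0.0531 0.0208] ft [-1.8  1.7  2.5] 0.002902709016727605 j [ 0.31  0.65 -0.02  1.13 -0.37  0.58]
[[-0.974  0.206 -0.09 ]
 [ 0.225  0.882 -0.413]
 [-0.005 -0.423 -0.906]]
wrist floor n [0.005 0.01  1.   ] frac 0.49 c [0.5182 0.0037 0.016 ] tilt deg along b 0.7 l 0.2
  rim circle r 0.0523 n 4708 maxh 0.064 axis at floor [0.5197 0.0073 0.016 ] in tool [ 0.001  -0.0407  0.0244]
  tile rect ((519.1900024414062, 7.888275146484375), (119.86856079101562, 118.92532348632812), 83.93768310546875) z 0.00963971945292623
side floor n [-0.005  0.032  0.999] frac 0.34 c [0.5227 0.0137 0.0174] tilt deg along b 1.8 l -0.7
  rim circle r 0.0534 n 156 maxh 0.0269 axis at floor [0.5222 0.0073 0.0176] in tool [-0.0014 -0.0409  0.0227]
  tile rect ((518.4849853515625, 6.086017608642578), (118.25413513183594, 115.29029083251953), 83.6801528930664) z 0.011066286102354717
```

The floor is at 16 mm, so the dish rests on the tile with a light contact of about 4 N. Releasing and retreating along the wall.

play_rows --moves '[[-0.9, [0, 0, 0], [0, 0, 0]], [-0.8, [0, 0, 0], [0, 0, 0]], [-0.7, [0, 0, 0], [0, 0, 0]], [-0.6, [0, 0, 0], [0, 0, 0]], [-0.6, [0, 0, 0], [0, 0, 0]], [-0.6, [0, 0, -0.5], [0, 0, 0]], [-0.6, [0, 0, -1], [0, 0, 0]], [-0.6, [0, 0, -1.5], [0, 0, 0]], [-0.6, [0, 0, -2], [0, 0, 0]], [-0.6, [0, 0, -3], [0, 0, 0]], [-0.4, [0, 0, -3], [0, 0, 0]], [-0.2, [0, 0, -3], [0, 0, 0]]]'

```text
clock: 11.47
eef_pos: [0.5438, 0.1115, 0.1492]
tool_rot: [0.111, 0.97, -0.216, -0.022]
ft_force: [0.8, -0.3, 0.9]
grip_width: 0.0338
```

```bash
sed -i 's/np.linalg.norm(W-p,axis=-1)<.14/np.linalg.norm(W-[.52,.008,.03],axis=-1)<.09/' meas.py; python3 meas.py e wrist side scene; python3 - <<'E'
from h import *
f=cv2.imread('pics/eside.png')
for n,off in(('scene',0),('side',0)):
    im,d,K,k1,T=grab(n); W=cloud(d,K,k1,T); Q=W[np.hypot(W[...,0]-.465,W[...,1]+.284)<.05]
    for z0,z1 in((.02,.085),(.131,.148)):
        q=Q[(Q[:,2]>z0)&(Q[:,2]<z1)]
        # known-radius circle fit to visible arc
        r=.028 if z0<.1 else .015
        from scipy.optimize import least_squares
        s=least_squares(lambda c:np.hypot(q[:,0]-c[0],q[:,1]-c[1])-r,[.465,-.284],loss='soft_l1',f_scale=.002).x
        print(n,z0,len(q),s.round(4))
E
```

```text
tcp [0.5438 0.1115 0.1492] ft [ 0.8 -0.3  0.9] 0.033796037083319116 j [ 0.39  0.59  0.24  1.48 -0.35  0.67]
[[-0.974  0.206 -0.091]
 [ 0.225  0.882 -0.413]
 [-0.005 -0.423 -0.906]]
wrist floor n [-0.001  0.005  1.   ] frac 0.49 c [0.5215 0.0077 0.0159] tilt deg along b 0.3 l -0.1
  rim circle r 0.0538 n 1955 maxh 0.0247 axis at floor [0.5216 0.0085 0.0159] in tool [-0.0009 -0.0391  0.1653]
  tile rect ((519.6895751953125, 7.758277893066406), (120.87093353271484, 119.58934020996094), 84.08702087402344) z 0.009718113184330857
side floor n [-0.007 -0.018  1.   ] frac 0.3 c [0.5236 0.0144 0.0172] tilt deg along b -1.1 l -0.2
  rim circle r 0.0538 n 171 maxh 0.0273 axis at floor [0.5224 0.009  0.0171] in tool [-0.0016 -0.039   0.164 ]
  tile rect ((518.5036010742188, 5.0364837646484375), (118.254638671875, 115.43038177490234), 83.61996459960938) z 0.011064386488999434
scene floor n [-0.033  0.031  0.999] frac 0.3 c [0.517  0.0074 0.0167] tilt deg along b 1.3 l -2.2
  rim circle r 0.0539 n 237 maxh 0.027 axis at floor [0.5227 0.0103 0.0168] in tool [-0.0016 -0.0377  0.1637]
  tile rect ((521.0111694335938, 11.647201538085938), (122.09226989746094, 122.43904876708984), 84.04286193847656) z 0.009881648306910185
scene 0.02 355 [ 0.4634 -0.2793]
scene 0.131 71 [ 0.4633 -0.2798]
side 0.02 291 [ 0.4661 -0.2796]
side 0.131 56 [ 0.4659 -0.2796]
```

View pics/eside.png

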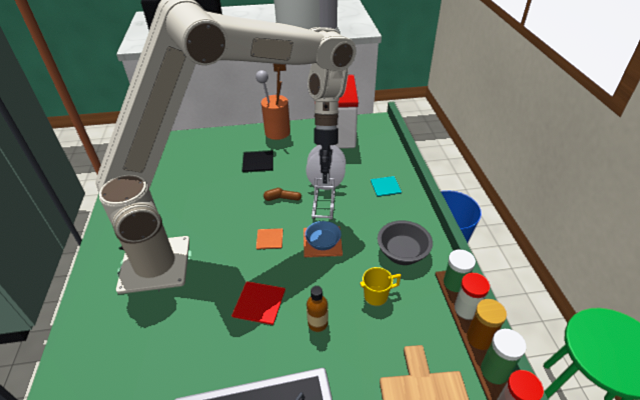

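The dish lies level at (0.5216,0.0085) on the tile (0.5197,0.0078), at pixel (323,237). The bottle stands at (0.465,−0.280), pixel (317,310), and the other things look unmoved. Next I'll straighten the tool and go above the bottle.

play_rows --moves '[[0.3, [0, -0.8, -1.8], [0, 0, 0]], [0.5, [0, -1.2, -2.7], [0, 0, 0]], [0.5, [0, -1.2, -2.7], [0, 0, 0]], [0.5, [0, -0.8, -1.8], [0, 0, 0]], [0.5, [0, 0, 0], [-0.11, 0, 0]], [0.5, [0, 0, 0], [-0.11, 0, 0]], [0.5, [0, 0, 0], [-0.11, 0, 0]], [0.5, [0, 0, 0], [-0.11, 0, 0]], [0.5, [0, -2, 0], [0, 0, 0]], [0.5, [0, -3.3, 0], [0, 0, 0]], [0.5, [0, -3.3, 0], [0, 0, 0]], [0.5, [0, -3.3, 0], [0, 0, 0]]]'

```text
clock: 12.72
eef_pos: [0.5152, -0.0049, 0.2437]
tool_rot: [0.113, 0.994, 0.001, 0.001]
ft_force: [0.5, -0.4, -0.7]
grip_width: 0.0638
```

play_rows --moves '[[0.5, [-0.1, -3.3, 0], [0, 0, 0]], [0.5, [-0.1, -3.3, 0], [0, 0, 0]], [0.5, [-0.1, -3.3, 0], [0, 0, 0]], [0.5, [-0.1, -3.3, 0], [0, 0, 0]], [0.5, [-0.1, -3.3, 0], [0, 0, 0]], [0.5, [-0.1, -3.3, 0], [0, 0, 0]], [0.5, [-0.1, -3.3, 0], [0, 0, 0]], [0.5, [-0.1, -2.3, 0], [0, 0, 0]], [0.5, [0, 0, 0], [0, 0, 0]], [0.5, [0, 0, 0], [0, 0, 0]]]'

```text
clock: 13.55
eef_pos: [0.4661, -0.2535, 0.2429]
tool_rot: [0.115, 0.993, 0.002, 0.001]
ft_force: [0.8, 0.1, -0.1]
grip_width: 0.0642
```

```bash
cat > bt.py <<'E'
from h import *
from scipy.optimize import least_squares
o=bot.get_obs(); p=o['eef_pos']; M=R.from_quat(o['tool_rot']).as_matrix(); print('tcp',p.round(4),o['grip_width'],'j',o['joint_pos'].round(2)); print(M.round(3))
im,d,K,k1,T=grab('wrist'); W=cloud(d,K,k1,T); save('bt',im)
m=(np.hypot(W[...,0]-.465,W[...,1]+.28)<.04)&(W[...,2]>.145)&(W[...,2]<.16)&(im.max(-1)<90)
q=W[m]; print(len(q),np.median(q[:,2]),cv2.minEnclosingCircle((q[:,:2]*1000).astype(np.float32)),cv2.minAreaRect((q[:,:2]*1000).astype(np.float32)), np.median(q,0))
m=(np.hypot(W[...,0]-.465,W[...,1]+.28)<.05)&(W[...,2]>.02)&(W[...,2]<.085); q=W[m]
if len(q)>20: print(len(q),least_squares(lambda c:np.hypot(q[:,0]-c[0],q[:,1]-c[1])-.028,[.465,-.28],loss='soft_l1',f_scale=.002).x)
E
python3 bt.py
```

```text
tcp [ 0.4661 -0.2535  0.2429] 0.06424949728326824 j [-0.5   0.3   0.11  1.38  0.   -0.27]
[[-0.974  0.228  0.002]
 [ 0.228  0.974  0.004]
 [-0.001  0.004 -1.   ]]
897 0.14988828786252983 ((464.6719970703125, -281.6724853515625), 14.742536544799805) ((464.5133056640625, -281.6526794433594), (28.037979125976562, 28.614160537719727), 6.792569160461426) [ 0.46376877 -0.28140409  0.14988829]
481 [ 0.4652862  -0.28199009]
```

The wrist sees the cap at (0.4648,−0.2817) with its top at 150 mm. Centring and descending.

play_rows --moves '[[0.5, [-0.25, -1.4, 0], [0, 0, 0]], [0.5, [-0.25, -1.4, 0], [0, 0, 0]], [0.5, [0, 0, 1.5], [0, 0, 0]], [0.5, [0, 0, 2], [0, 0, 0]], [0.5, [0, 0, 2], [0, 0, 0]], [0.5, [0, 0, 2], [0, 0, 0]], [0.5, [0, 0, 1.6], [0, 0, 0]], [0.5, [0, 0, 1.4], [0, 0, 0]], [0.5, [0, 0, 1], [0, 0, 0]], [0.5, [0, 0, 0.8], [0, 0, 0]], [0.5, [0, 0, 0], [0, 0, 0]], [0.5, [0, 0, 0], [0, 0, 0]]]'

```text
clock: 14.6
eef_pos: [0.467, -0.2808, 0.1214]
tool_rot: [0.113, 0.994, 0.001, 0.002]
ft_force: [0.8, -0.6, -0.1]
grip_width: 0.0639
```

```bash
python3 bt.py
```

```text
tcp [ 0.467  -0.2808  0.1214] 0.0639411082090585 j [-0.54  0.4  -0.07  1.1   0.   -0.32]
[[-0.974  0.225  0.005]
 [ 0.225  0.974  0.002]
 [-0.004  0.003 -1.   ]]
3923 0.14982331770233487 ((466.1459045410156, -278.12689208984375), 38.02774429321289) ((465.9913024902344, -277.3241882324219), (74.19805145263672, 30.58452033996582), 80.090087890625) [ 0.4636778  -0.28175229  0.14982332]
1431 [ 0.46531449 -0.28210693]
```

play_rows --moves '[[0.3, [0.15, -0.14, 0.2], [0, 0, 0]], [0.1, [0, 0, 0], [0, 0, 0]], [-0.05, [0, 0, 0], [0, 0, 0]], [-0.15, [0, 0, 0], [0, 0, 0]], [-0.25, [0, 0, 0], [0, 0, 0]], [-0.35, [0, 0, 0], [0, 0, 0]], [-0.6, [0, 0, 0], [0, 0, 0]], [-1, [0, 0, 0], [0, 0, 0]], [-1, [0, 0, 0], [0, 0, 0]], [-1, [0, 0, 0], [0, 0, 0]]]'

```text
clock: 15.48
eef_pos: [0.4654, -0.2818, 0.1199]
tool_rot: [0.113, 0.994, 0.001, 0.003]
ft_force: [-0.7, 2.1, 5.6]
grip_width: 0.0285
```

play_rows --moves '[[-1, [0, 0, -0.3], [0, 0, 0]], [-1, [0, 0, -0.6], [0, 0, 0]], [-1, [0, 0, -1], [0, 0, 0]], [-1, [0, 0, -1.5], [0, 0, 0]], [-1, [0, 0, -1.5], [0, 0, 0]], [-1, [0, 0, -1.5], [0, 0, 0]], [-1, [0, 0, -1], [0, 0, 0]], [-1, [0, 0, -0.6], [0, 0, 0]], [-1, [0, 0, 0], [0, 0, 0]]]'

```text
clock: 16.23
eef_pos: [0.4653, -0.2824, 0.2009]
tool_rot: [0.113, 0.994, 0.001, 0.004]
ft_force: [0.5, 0.1, -4.8]
grip_width: 0.0287
```

```bash
cat > tl.py <<'E'
from h import *
from scipy.optimize import least_squares
o=bot.get_obs(); p=o['eef_pos']; M=R.from_quat(o['tool_rot']).as_matrix(); print('tcp',p.round(4),o['grip_width'],'ft',o['ft_force'].round(1),o['ft_torque'].round(2))
print(M.round(3))
fits=[]
for n in('scene','side'):
    im,d,K,k1,T=grab(n); W=cloud(d,K,k1,T); save('t'+n,im); zb=p[2]-.119
    for z0,z1 in((.008,.045),(.045,.085)):
        m=(np.hypot(W[...,0]-p[0],W[...,1]-p[1])<.04)&(W[...,2]>zb+z0)&(W[...,2]<zb+z1); q=W[m]
        if len(q)>30:
            s=least_squares(lambda c:np.hypot(q[:,0]-c[0],q[:,1]-c[1])-.028,p[:2],loss='soft_l1',f_scale=.002).x; print(n,z0,len(q),s.round(4),'zmin',q[:,2].min().round(4))
E
python3 tl.py
```

```text
tcp [ 0.4653 -0.2824  0.2009] 0.028717187334802757 ft [ 0.5  0.1 -4.8] [ 0.   -0.07  0.03]
[[-0.974  0.225  0.007]
 [ 0.225  0.974  0.   ]
 [-0.007  0.002 -1.   ]]
scene 0.008 220 [ 0.464  -0.2804] zmin 0.0901
scene 0.045 250 [ 0.4642 -0.28  ] zmin 0.1271
side 0.008 171 [ 0.4658 -0.2801] zmin 0.0905
side 0.045 210 [ 0.4656 -0.2801] zmin 0.1271
```

The bottle is lifted, with weight about 4.8 N and upright. I'll raise it a bit more and carry it over the dish.

play_rows --moves '[[-1, [0, 0, -1], [0, 0, 0]], [-1, [0, 0.5, -1.2], [0, 0, 0]], [-1, [0.05, 1.2, -0.8], [0, 0, 0]], [-1, [0.1, 2, 0], [0, 0, 0]], [-1, [0.1, 2.5, 0], [0, 0, 0]], [-1, [0.1, 2.5, 0], [0, 0, 0]], [-1, [0.1, 2.5, 0], [0, 0, 0]], [-1, [0.1, 2.5, 0], [0, 0, 0]], [-1, [0.1, 2.5, 0], [0, 0, 0]], [-1, [0.1, 2.5, 0], [0, 0, 0]], [-1, [0.1, 2.5, 0], [0, 0, 0]], [-1, [0.1, 2.5, 0], [0, 0, 0]]]'

```text
clock: 17.33
eef_pos: [0.5083, -0.0469, 0.2302]
tool_rot: [0.113, 0.994, 0.001, 0.002]
ft_force: [0.5, -0.2, -3.9]
grip_width: 0.0285
```

play_rows --moves '[[-1, [0.1, 2.2, 0], [0, 0, 0]], [-1, [0.05, 1.5, 0], [0, 0, 0]], [-1, [0, 0.3, 0], [0, 0, 0]], [-1, [0, 0, 0], [0, 0, 0]], [-1, [0, 0, 0], [0, 0, 0]]]'

```text
clock: 17.75
eef_pos: [0.5158, -0.0095, 0.2302]
tool_rot: [0.113, 0.994, 0.001, 0.002]
ft_force: [-0.1, 0.4, -3.7]
grip_width: 0.0282
```

```bash
python3 tl.py; python3 meas.py f wrist
```

```text
tcp [ 0.5158 -0.0095  0.2302] 0.028228790994019842 ft [-0.1  0.4 -3.7] [-0.03  0.    0.02]
[[-0.975  0.224  0.005]
 [ 0.224  0.975  0.001]
 [-0.004  0.002 -1.   ]]
scene 0.008 240 [ 0.5143 -0.0075] zmin 0.1193
scene 0.045 301 [ 0.5143 -0.0077] zmin 0.1562
side 0.008 161 [ 0.5166 -0.0074] zmin 0.1194
side 0.045 191 [ 0.5165 -0.0078] zmin 0.1567
tcp [ 0.5158 -0.0102  0.2302] ft [-0.3  0.3 -4. ] 0.02886060162269776 j [-0.02  0.27  0.04  1.34  0.    0.21]
[[-0.974  0.226  0.005]
 [ 0.226  0.974  0.002]
 [-0.004  0.003 -1.   ]]
wrist floor n [ 0.001 -0.002  1.   ] frac 0.47 c [0.5109 0.0181 0.0161] tilt deg along b -0.1 l 0.1
  rim circle r 0.0533 n 1155 maxh 0.0248 axis at floor [0.5211 0.0078 0.0161] in tool [-2.000e-04  1.820e-02  2.142e-01]
  tile rect ((518.5933837890625, 7.13299560546875), (119.2921371459961, 118.30614471435547), 84.14060974121094) z 0.009683777481581612
```

play_rows --moves '[[-1, [-0.1, 0.9, 0], [0, 0, 0]], [-1, [-0.05, 0.95, 0], [0, 0, 0]], [-1, [0, 0, 1], [0, 0, 0]], [-1, [0, 0, 1.5], [0, 0, 0]], [-1, [0, 0, 1.5], [0, 0, 0]], [-1, [0, 0, 1.5], [0, 0, 0]], [-1, [0, 0, 1.3], [0, 0, 0]], [-1, [0, 0, 0.9], [0, 0, 0]], [-1, [0, 0, 0.5], [0, 0, 0]], [-1, [0, 0, 0.3], [0, 0, 0]], [-1, [0, 0, 0], [0, 0, 0]], [-1, [0, 0, 0], [0, 0, 0]]]'

```text
clock: 18.9
eef_pos: [0.5226, 0.0083, 0.1457]
tool_rot: [0.113, 0.994, 0.001, 0.003]
ft_force: [-0.0, 0.4, -3.6]
grip_width: 0.0283
```

```bash
python3 tl.py; python3 - <<'E'
import cv2,numpy as np
a=cv2.imread('pics/tside.png')[150:270,260:390]; b=cv2.imread('pics/tscene.png')[130:250,240:370]
cv2.imwrite('pics/t1.png',np.hstack([cv2.resize(x,(390,360)) for x in(a,b)]))
E
```

```text
tcp [0.5226 0.0083 0.1457] 0.028348981453027545 ft [-0.   0.4 -3.6] [ 0.02 -0.    0.  ]
[[-0.974  0.225  0.006]
 [ 0.225  0.974  0.002]
 [-0.005  0.003 -1.   ]]
scene 0.008 211 [0.521  0.0103] zmin 0.0348
scene 0.045 249 [0.5211 0.0101] zmin 0.0718
side 0.008 142 [0.5235 0.0112] zmin 0.0349
side 0.045 167 [0.5235 0.0105] zmin 0.0718
```

View pics/t1.png

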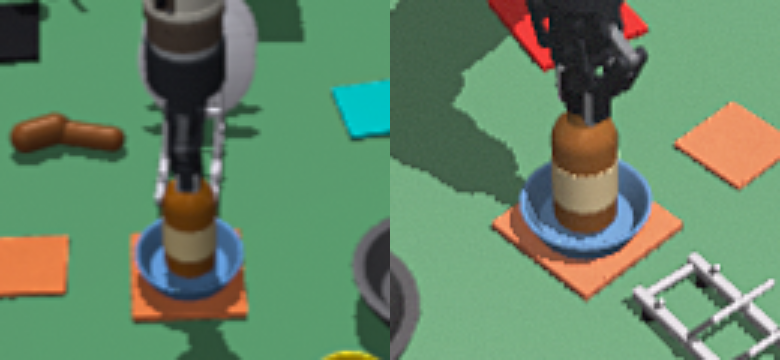

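The bottle is centred over the dish in both views (left (190,250), right (585,190)). Lowering the last 10 mm slowly.

play_rows --moves '[[-1, [0, 0, 0.25], [0, 0, 0]], [-1, [0, 0, 0.2], [0, 0, 0]], [-1, [0, 0, 0.15], [0, 0, 0]], [-1, [0, 0, 0.1], [0, 0, 0]], [-1, [0, 0, 0.07], [0, 0, 0]], [-1, [0, 0, 0.06], [0, 0, 0]], [-1, [0, 0, 0.05], [0, 0, 0]], [-1, [0, 0, 0], [0, 0, 0]]]'

```text
clock: 19.67
eef_pos: [0.5222, 0.0083, 0.1363]
tool_rot: [0.113, 0.994, 0.001, 0.002]
ft_force: [-0.7, 0.5, -3.8]
grip_width: 0.0284
```

play_rows --moves '[[-1, [0, 0, 0.05], [0, 0, 0]], [-1, [0, 0, 0.05], [0, 0, 0]], [-1, [0, 0, 0], [0, 0, 0]]]'

```text
clock: 19.92
eef_pos: [0.5226, 0.0083, 0.136]
tool_rot: [0.113, 0.994, 0.001, 0.003]
ft_force: [-0.5, 0.3, -0.1]
grip_width: 0.0285
```

Contact has begun: the load went from −3.8 N to −0.1 N. One more small step, then release.

play_rows --moves '[[-1, [0, 0, 0.04], [0, 0, 0]], [-1, [0, 0, 0], [0, 0, 0]]]'

```text
clock: 20.08
eef_pos: [0.5228, 0.0083, 0.136]
tool_rot: [0.113, 0.994, 0.001, 0.003]
ft_force: [-1.7, -0.0, 3.6]
grip_width: 0.0287
```

play_rows --moves '[[-0.3, [0, 0, 0], [0, 0, 0]], [-0.2, [0, 0, 0], [0, 0, 0]], [-0.1, [0, 0, 0], [0, 0, 0]], [0.1, [0, 0, 0], [0, 0, 0]], [0.3, [0, 0, 0], [0, 0, 0]], [0.5, [0, 0, 0], [0, 0, 0]], [0.5, [0, 0, 0], [0, 0, 0]], [0.5, [0, 0, -1], [0, 0, 0]], [0.5, [0, 0, -2], [0, 0, 0]], [0.5, [0, 0, -3], [0, 0, 0]], [0.5, [0, 0, -3], [0, 0, 0]], [0.5, [0, 0, -2], [0, 0, 0]]]'

```text
clock: 21.08
eef_pos: [0.5225, 0.0081, 0.2487]
tool_rot: [0.113, 0.994, 0.001, 0.004]
ft_force: [0.9, -0.2, -0.8]
grip_width: 0.0642
```

```bash
python3 - <<'E'
from h import *
from scipy.optimize import least_squares
print(bot.get_obs()['eef_pos'])
I={}
for n in('scene','side'):
    im,d,K,k1,T=grab(n); W=cloud(d,K,k1,T); I[n]=im
    for z0,z1,r in((.045,.1,.028),(.146,.164,.015)):
        m=(np.hypot(W[...,0]-.522,W[...,1]-.009)<.04)&(W[...,2]>z0)&(W[...,2]<z1); q=W[m]
        print(n,z0,least_squares(lambda c:np.hypot(q[:,0]-c[0],q[:,1]-c[1])-r,[.522,.009],loss='soft_l1',f_scale=.002).x.round(4))
save('final',np.hstack([cv2.resize(I['side'][130:330,240:440],(400,400)),cv2.resize(I['scene'][120:320,200:400],(400,400))]))
a=np.load('scene.npz')['im']; b=I['scene']; df=cv2.absdiff(a,b).max(-1)
for k,(x0,y0,x1,y1) in dict(cup=(188,160,228,204),cobek=(175,205,252,268),pestle=(380,198,424,238),lids=(372,230,425,290)).items(): print(k,(df[y0:y1,x0:x1]>40).mean().round(3))
E
python3 meas.py g wrist side
```

```text
[0.52247397 0.00809901 0.24874891]
scene 0.045 [0.5214 0.0103]
scene 0.146 [0.5215 0.0097]
side 0.045 [0.5237 0.0106]
side 0.146 [0.5237 0.0109]
cup 0.047
cobek 0.0
pestle 0.0
lids 0.0
tcp [0.5242 0.0081 0.2503] ft [ 0.4 -0.3 -0.3] 0.0644955944489102 j [0.01 0.27 0.09 1.38 0.   0.24]
[[-0.974  0.225  0.014]
 [ 0.225  0.974  0.002]
 [-0.014  0.005 -1.   ]]
wrist floor n [-0.01   0.007  1.   ] frac 0.31 c [0.5036 0.012  0.0162] tilt deg along b 0.3 l -0.6
  rim circle r 0.0531 n 1313 maxh 0.0254 axis at floor [0.521  0.0076 0.0164] in tool [ 0.0061 -0.0025  0.2339]
  tile rect ((518.6724853515625, 7.162044525146484), (119.14895629882812, 118.65935516357422), 84.13618469238281) z 0.009801839083294794
side floor n [0.011 0.025 1.   ] frac 0.23 c [0.5206 0.0018 0.0179] tilt deg along b 1.5 l 0.3
  rim circle r 0.052 n 135 maxh 0.0514 axis at floor [0.5199 0.0077 0.0178] in tool [ 0.0072 -0.0027  0.2324]
  tile rect ((520.0135498046875, 6.008823394775391), (118.21681213378906, 118.44711303710938), 83.59957885742188) z 0.010956587745589497
```

View pics/final.png

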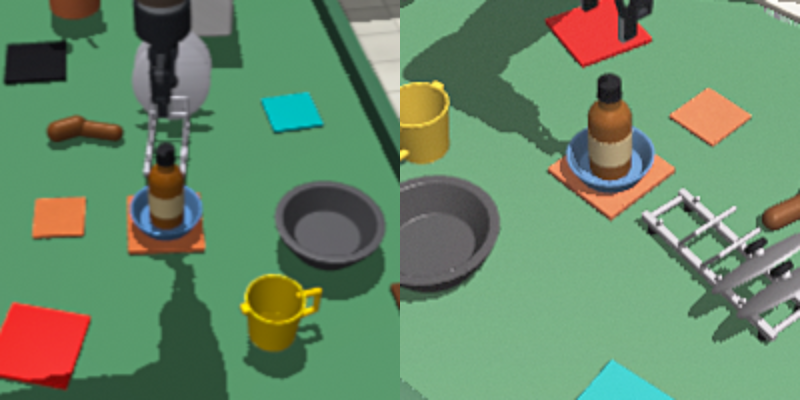

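The bottle stands upright in the centre of the dish on the tile (left (165,200), right (608,140)). Everything else is in place and the gripper is well clear.

```bash
python3 -c "
from workcell import bot
print(bot.job_done())"
```

```text
the job is handed in; nothing more can be done
None
```

The job is done and handed in at about 21 s of the 58 s allowed. The dish went from the rack to the middle of the large terracotta tile, and the bottle, held by its cap, was then set in the dish. I let go of each only after feeling a light contact of about 4 N for the dish and 7 N for the bottle.

- **Dish on tile:** the wrist view puts the dish axis about 2 mm from the tile centre, with the dish level within 1°. The side camera read up to 1.8° of tilt, and the scene camera 2.2°, on noisier depth.
- **Bottle in dish:** the bottle is within about 2 mm of the dish centre and upright. The side and scene cameras differ by about 2 mm on its position.
- **Other objects:** the cobek, pestle and lids showed no image change. The cup crop changed by 4.7%, and I did not measure the cup's position. I put this down to the bottle's moved shadow, because the cup looks undisturbed in the pictures.
- **Gripper:** it is clear, 80 mm above the bottle and touching nothing.
- **Picture budget:** I viewed 10 pictures, crops included.

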